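Open the weight case onto its lid stop and put the weight away

TASK

Open the lid of the grey weight case all the way back until it bears lightly on the rubber-headed stop screw behind it, and let it rest there; ease it on, do not force or slam it against the stop. Then set the larger of the two brass knob weights upright and fully home in the round recess of the case, without dropping it, leaving the lid resting on its stop and the small weight and the loupe where they are.

Things in the scene. Friction and masses are not known exactly. Their poses are not given: they have to be found in the camera images.
- weight_case: Grey open case on a dark base plate, fixed to the bench. Origin: middle of the case box in plan, at bench height; x points to the hinge side (away from the robot within 0.2 rad), z up. Box 160 (x) x 200 (y) mm, rim 51 mm above the bench, filled by a pale wooden insert up to 41 mm. Lid hinge axis along y at x = +80, z = +53 mm. Base plate 6 mm thick, back to x = +215.
- recess (a point): Centre of the floor of the round recess in the insert: 40 mm diameter, 12 mm deep, floor 29.5 mm above the bench; on the case's origin in plan. A weight standing in it has its origin at this point.
- lid_hinge (a joint): Lid angle in rad: 0 closed, grows as the lid opens, 1.57 upright. Starts ajar at 0.5 to 0.9. The hinge is stiff (about 0.3 N m of friction) and stays where it is left. The stop is met somewhere between 1.74 and 2.10 rad, different each time; not measured, to be found by feel.
- case_lid: Lid panel 164 long x 200 wide x 10 mm, 0.3 kg, with a steel finger tab (60 wide, 8 mm thick) in the middle of its free edge, tab tip 178 mm from the hinge axis. Origin on the hinge axis, mid-width; x from the free edge to the hinge (tab at -x), y along the hinge, z normal to the panel, outward; inner face z = 0, outer face z = +10 mm.
- stop_post: Fixed aluminium post behind the case, 20 x 36 mm, 178 mm high; origin on its axis at bench height, at x = +197 mm of the case. It carries the unyielding stop screw, which points at the lid (case -x) 153 mm above the bench (100 above the hinge), its round 16 mm rubber head centred 43 to 77 mm in front of the post's axis: this differs each time and is not measured.
- large_weight: The larger brass knob weight: 36 mm diameter cylindrical body with a rounded knob on a neck, 53 mm tall, about 0.2 kg, loose, standing on the bench. Origin at the centre of its underside, z up. Grasp it round the body (the lower 25 mm are cylindrical).
- small_weight: The smaller brass knob weight, same shape, 24 mm diameter, 43 mm tall, loose; a bystander, may have changed places with the larger. Origin at the centre of its underside.
- eye_loupe: Black eye loupe, 37 mm diameter, 42 mm tall, loose; a bystander. Origin at the centre of its underside.
Mind the look-alikes: they are no part of the job. Leave any green or pink look-alike of the large_weight alone.

How it is judged:
On the way:
1. the lid is eased onto its stop screw and bears on it with more than 0.5 N for 0.2 s (contact force between case_lid and stop_post above 0.5 N), for 0.2 s.
At the end, for the whole second after the job is handed in: The lid rests in contact with its stop screw (contact force over 0.05 N, lid angle over 1.65 rad), and the larger weight stands in the recess: within 5 mm of its centre, its underside within 3 mm of the recess floor, tilted less than 0.08 rad and at rest (contact force between case_lid and stop_post above 0.05 N and value of joint lid_hinge above 1.65 rad and horizontal distance between large_weight and recess below 0.005 m and z of large_weight in the frame of recess between -0.003 and 0.003 m and angle between large_weight's own z axis and vertical below 0.08 rad and linear speed of large_weight below 0.02 m/s); the robot touches nothing.
It fails at once if the lid is forced or slammed against its stop (over 20 N between lid and stop) (contact force between case_lid and stop_post above 20 N).
It fails at once if the large weight is dropped or rammed into the case (over 25 N between them) (contact force between large_weight and weight_case above 25 N).
It fails at once if the small weight is moved by more than 20 mm (distance of small_weight from where it was at the start of the episode above 0.02 m).
It fails at once if the loupe is moved by more than 20 mm (distance of eye_loupe from where it was at the start of the episode above 0.02 m).
It also fails if it takes over 69 s, if anything falls off the work surface, if the arm or the gripper's body presses on something with over 40 N, if the wrist force passes 120 N, or if a joint passes its speed limit or range.

ROBOT

A 6-joint arm with a two-finger parallel gripper is mounted at the origin on a cart in front of the work surface, level with it; the furniture and walls round the work are solid. World frame = base frame: x ahead of the robot, y to its left, z up, the work surface at z = 0. Lengths are in m, angles in rad, forces in N, time in s.
With the tool pointing down it reaches from about 0.375 to 0.9 m from the base axis. Payload 3.1 kg.
Tool frame: the origin (TCP) lies on the centre line of the jaws, within the pads' length; the fingertips stand 8 mm ahead of it and the grasp point (between the pads) lies 11 mm behind it; z points along the fingers, y is the line along which they close (so a half turn about z gives the same grasp; the last joint's range is limited). The gripper opens to 85 mm and grips with 20 to 120 N. Pads are 22 mm wide; open, the fingers measure 114 mm over their backs; the gripper's body (76 mm by 85 mm) begins 54 mm behind the grasp point. The pads swing forward as they close: fully open they stand 13 mm farther back than shut.
Start: joints at [-1.472, 0.527, 1.433, -0, 1.181, -0.178], TCP at [0.171, -0.601, 0.212] pointing down, gripper open.
Joint ranges: [-3.08, 3.08], [-0.75, 2.2], [0.22, 2.44], [-1.43, 4.57], [0, 2.65], [-2.85, 2.85]. Speed limits (rad/s): [2.79, 2.79, 3.14, 3.14, 3.14, 3.14].

INTERFACE

Orientations are given as a unit quaternion [x, y, z, w].
In Python, from station import * gives the robot as it stands.
- The arm moves only by the tool play_rows, never from a script. Its argument "rows" is a list of rows, each a list of 3 entries, a list of its own where there are three numbers: the turn, a rotation vector about the tool's x, y, z in degrees, then the shift along the tool's x, y, z in mm, then the closure, from 0 (fully open) to 1 (shut). In form: [[[ax, ay, az], [dx, dy, dz], jaw], ...]. A call has 1 to 12 rows; each row shifts and turns the commanded pose from where the row before left it, along the tool's axes as they then stand; what a row does not reach is not made up. A row lasts 1/12 s, in which the tool goes at most 41.7 mm and 7.16 degrees, less where a joint would pass 70% of its speed; a pose out of reach is approached as far as the arm can. A call with a gripper value outside its range is refused whole. The fingers move at their own pace and stop on an object; "grip_force" is the grip in N (left out, the last holds). Time passes only in rows, so rows that do not move let the fingers close. It gives the time, the measured TCP pose, the force, the opening and the grip force at its end, in the units of the state.
- sense(): the state, without advancing time (a new reading comes with each control period).
- snapshot(name): name is "scene" or "top"; returns (picture, depth): 384x512x3 uint8, red, green, blue; 384x512 float32, m along the optical axis (not along the pixel's ray), 0 where there is no reading.
- get_calibration(name): a dict with "vfov" (degrees; the focal length in pixels is half the picture's height over the tangent of half this angle, whatever the lens; pixels are square), "cx", "cy" (the principal point, pixels), "xyz" and "attitude" of the camera in the world. Camera axes: x right, y down, z forward; pixel columns grow to the right and rows downward; lengths in m; the calibration is good to about 2 mm. A picture is of the moment at which its call begins. get_calibration takes no time and is no camera call.
- sign_off(): hands the job in; it is judged then, once.
The state is a dict: "t": time; "q": joint angles; "qd": joint speeds; "tau": joint torques, N m; "tcp_pos": TCP position; "tool_rot": TCP orientation; "force": force on the tool from outside, world axes, zero at the start; "ft_torque": the same for the moment, N m; "finger_gap": opening from 0.0 (shut) to 1.0 (fully open); "gripper_force": force on a finger pad.
Only numpy, scipy, OpenCV 4.12 (cv2) and the standard library are available. Lean on these libraries where they do the work, as an engineer would, in place of code of your own. Each camera call takes 0.05 s, during which the arm holds its last target. There are 200 camera calls.

## Working session

There is one attempt and no reset: what is moved stays moved. The work goes in short steps, Python scripts to look and compute and a tool call to move; the robot and the scene stay as the last step left them, time stands still between calls to the robot, and variables do not carry over. Pictures are saved under pics/ and viewed, at most 10 in all, crops included, and the job is handed in when it is done.

Besides the shell and the picture viewer there is one more tool, called after "Call:" as name(argument=value, ...), one argument or row to a line, values as JSON. play_rows: Moves the arm, as the interface text tells. Its arguments: {"type":"object","properties":{"rows":{"type":"array","items":{"type":"array"}},"grip_force":{"type":"number"}},"required":["rows"]}

```bash
mkdir -p pics; cat > h.py <<'E'
from station import *
import numpy as np, cv2
from scipy.spatial.transform import Rotation as R
def cam(n):
    c=get_calibration(n); a=np.array(c["attitude"],float)
    M=R.from_quat(a).as_matrix() if a.size==4 else a.reshape(3,3)
    return c,M,192/np.tan(np.radians(c["vfov"]/2))
def cloud(n,d):
    c,M,f=cam(n); v,u=np.mgrid[0:384,0:512]
    P=np.stack([(u-c["cx"])/f*d,(v-c["cy"])/f*d,d],-1)
    return P@M.T+np.array(c["xyz"])
def tool():
    s=sense(); return np.array(s["tcp_pos"]),R.from_quat(s["tool_rot"]),s
def save(n,img,k=1):
    cv2.imwrite(n,cv2.resize(img[...,::-1],None,fx=k,fy=k,interpolation=cv2.INTER_CUBIC))
E
python3 - <<'E'
from h import *
for n in("scene","top"):
    p,d=snapshot(n); np.savez(n+".npz",p=p,d=d); save(f"pics/{n}0.png",p,1.5); print(n,get_calibration(n))
print(sense())
E
```

```text
scene {'vfov': 54.051473672731106, 'cx': 252.48716305245463, 'cy': 199.20296439634234, 'xyz': array([-0.10793802, -0.53852379,  0.5484591 ]), 'attitude': array([ 0.76226018, -0.42301321,  0.22616688, -0.43458921])}
top {'vfov': 53.99620441750921, 'cx': 259.53535505857656, 'cy': 186.26394388595122, 'xyz': array([ 0.36408432, -0.108044  ,  1.1954025 ]), 'attitude': array([ 0.70993783, -0.69738241,  0.07324942, -0.06542601])}
{'t': 0.1, 'q': array([-1.47251519e+00,  5.28385895e-01,  1.43374667e+00, -5.30402335e-05,
        1.18144253e+00, -1.78510631e-01]), 'qd': array([-0.00158013, -0.00229283, -0.00332794,  0.00178098,  0.00072994,
        0.00012374]), 'tau': array([-2.29775414e-04, -4.43304956e+01, -1.78586197e+01, -3.25401224e-04,
        3.86677275e-03,  9.26124670e-06]), 'tcp_pos': array([ 0.17073316, -0.60051945,  0.21083248]), 'tool_rot': array([ 9.90436686e-01,  1.37964443e-01,  1.52465658e-05, -9.91410552e-04]), 'force': array([-0.43023464, -0.03464627,  0.06303345]), 'ft_torque': array([-0.01115502,  0.03791936,  0.01100062]), 'gripper_force': 0.0, 'finger_gap': 1.0010493776675389}
```

View pics/scene0.png

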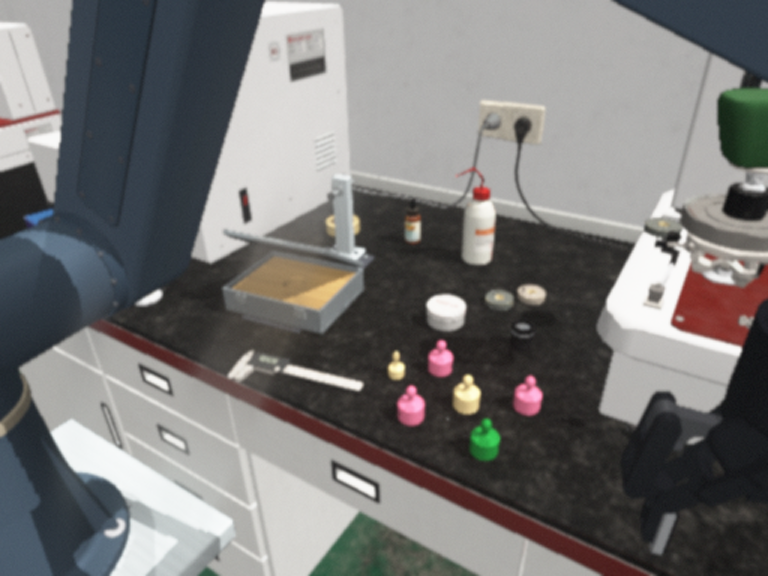

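View pics/top0.png

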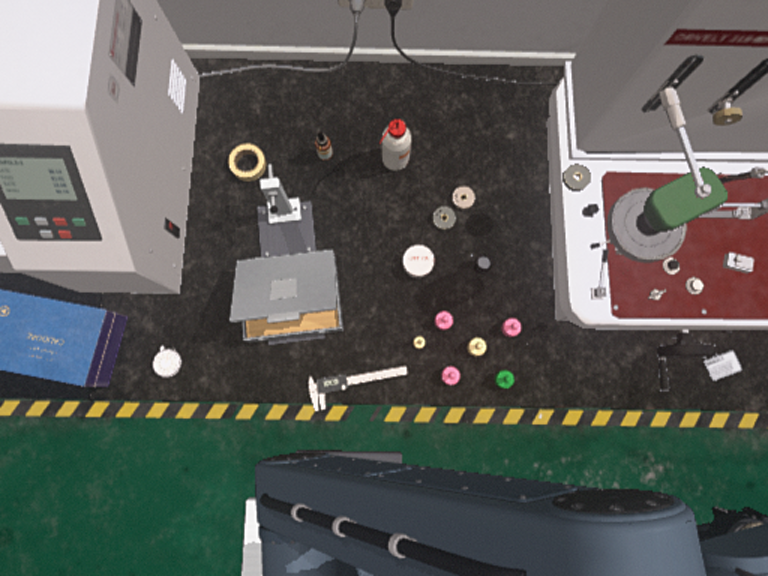

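The candidates are (top view, 1.5x px): large brass (477,346), small brass (419,342), pinks (444,320), (512,327) and (451,376), green (505,380). The dark loupe is at (484,263). I choose the brass one at (477,346). The case is at about (290,295), with the stop post at (283,205).

```bash
python3 - <<'E'
from h import *
z=np.load("top.npz");p,d=z["p"],z["d"];W=cloud("top",d)
def at(u,v): return W[int(round(v/1.5)),int(round(u/1.5))].round(3)
for n,u,v in[("large",477,346),("small",419,342),("pink1",444,320),("pink2",512,327),("pink3",451,376),("green",505,380),("loupe",484,263),("bench",380,300),("plate",290,240),("insert",290,325),("lidmid",285,290),("lid far",285,262),("lid near",285,308),("post",283,190),("bottle",396,150),("white",418,260)]: print(n,at(u,v))
# objects: points by height in neighbourhood
def blob(n,u,v,r,lo,hi):
    u,v=int(u/1.5),int(v/1.5);S=W[v-r:v+r+1,u-r:u+r+1].reshape(-1,3);C=p[v-r:v+r+1,u-r:u+r+1].reshape(-1,3)
    S=S[(S[:,2]>lo)&(S[:,2]<hi)];print(n,len(S),S.min(0).round(4),S.max(0).round(4),((S.min(0)+S.max(0))/2).round(4))
blob("large",477,346,13,.012,.07);blob("small",419,342,11,.012,.07);blob("loupe",484,263,13,.015,.07)
# lid plane
S=W[170:208,160:222].reshape(-1,3);S=S[(S[:,2]>.07)]
c=S.mean(0);w=np.linalg.svd(S-c,full_matrices=False)[2][2];w*=np.sign(w[2]);print("lid n",w,c,"ang",np.arccos(w[2]), "yaw",np.arctan2(w[1],w[0]), np.abs((S-c)@w).max())
for nm in("top","scene"):
    q=np.load(nm+".npz");V=cloud(nm,q["d"]);print("bench z",nm,np.median(V[190:205,245:262,2]) if nm=="top" else np.median(V[240:250,250:270,2]))
b=p[140:270,130:370];save("pics/c1.png",b,3.2)
E
```

```text
large [ 0.458 -0.299  0.045]
small [ 0.465 -0.181  0.04 ]
pink1 [ 0.51  -0.231  0.054]
pink2 [ 0.499 -0.371  0.043]
pink3 [ 0.396 -0.246  0.053]
green [ 0.392 -0.355  0.05 ]
loupe [ 0.635 -0.319  0.035]
bench [ 0.557 -0.099 -0.001]
plate [0.685 0.099 0.003]
insert [0.494 0.083 0.042]
lidmid [0.554 0.082 0.123]
lid far [0.618 0.094 0.074]
lid near [0.516 0.076 0.145]
post [0.757 0.097 0.114]
bottle [ 0.853 -0.128  0.106]
white [ 0.64  -0.18   0.032]
large 110 [ 0.4437 -0.3181  0.0157] [ 0.4749 -0.2846  0.0546] [ 0.4593 -0.3013  0.0351]
small 43 [ 0.4575 -0.1917  0.0124] [ 0.4768 -0.1728  0.0452] [ 0.4671 -0.1822  0.0288]
loupe 123 [ 0.6166 -0.3349  0.0224] [ 0.6535 -0.2983  0.0464] [ 0.6351 -0.3166  0.0344]
lid n [0.92718527 0.11679832 0.35592926] [0.56450432 0.07949061 0.11600076] ang 1.2068880719252602 yaw 0.12531080202080985 0.17646045789400164
bench z top -0.0008533271789317176
bench z scene 0.0015697307669050864
```

View pics/c1.png

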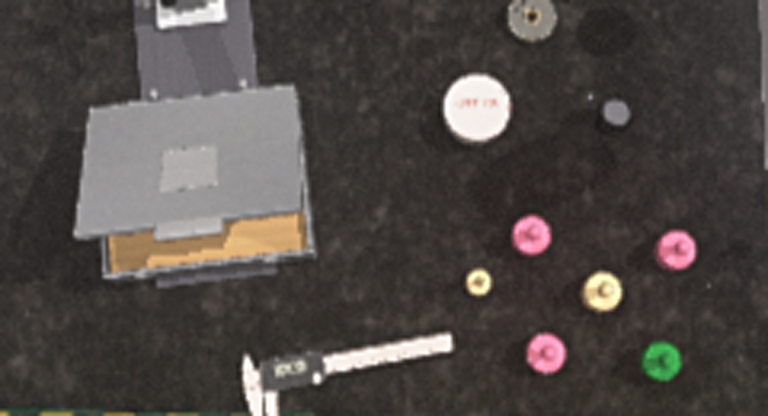

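The crop shows brass large at (602,291) amid three pinks and one green, with small brass at (478,282). The lid is ajar with its tab at (190,228). Next I'll fit the geometry.

```bash
cat >> h.py <<'E'
def plane(S,tol=.004,it=300):
    g=np.random.default_rng(0);best=None
    for _ in range(it):
        a=S[g.choice(len(S),3,False)];n=np.cross(a[1]-a[0],a[2]-a[0])
        if np.linalg.norm(n)<1e-6: continue
        n/=np.linalg.norm(n);m=abs((S-a[0])@n)<tol
        if best is None or m.sum()>best.sum(): best=m
    Q=S[best];c=Q.mean(0);n=np.linalg.svd(Q-c,full_matrices=False)[2][2];return n*np.sign(n[2]),c,Q
E
python3 - <<'E'
from h import *
from scipy.optimize import least_squares
z=np.load("top.npz");p,d=z["p"],z["d"];W=cloud("top",d)
S=W[160:225,145:235].reshape(-1,3);S=S[S[:,2]>.065]
n,c,Q=plane(S);yaw=np.arctan2(n[1],n[0])
print("lid",len(S),len(Q),n,"tilt",np.arccos(n[2]),"normal az",yaw)
# lid normal azimuth: opened lid outer normal points to +x? 
ax=np.array([np.cos(yaw),np.sin(yaw),0]);
if ax[0]<0: ax=-ax; 
ay=np.array([-ax[1],ax[0],0]);yaw=np.arctan2(ax[1],ax[0])
c2=c-.01*n; D=n@c2; # line at z=.053
xh=(D-n[2]*.053)/(n@ax);u=Q@ax;v=Q@ay
print("yaw",yaw,"hinge x'",xh,"v range",np.percentile(v,[0.5,50,99.5]),"u range",u.min(),u.max())
# rim/insert, plate in case axes
T=W[215:240,150:240].reshape(-1,3);T=T[(T[:,2]>.045)&(T[:,2]<.056)];print("rim front u",np.percentile(T@ax,[1,50,99]),"v",np.percentile(T@ay,[1,99]))
vm=(np.percentile(v,.5)+np.percentile(v,99.5))/2
O=ax*(xh-.08)+ay*vm;print("case origin",O,"top tab of lid: u min -> lid length",xh-u.min())
pw=W[120:150,170:210].reshape(-1,3);pw=pw[(pw[:,2]>.165)&(pw[:,2]<.185)];print("post top uv in case",(pw.mean(0)@ax)-O@ax,(pw.mean(0)@ay)-O@ay,len(pw))
V=np.load("scene.npz");P=V["p"].astype(int);X=cloud("scene",V["d"])
for nm,A,B,r,g in(("top",p.astype(int),W,.018,(.4593,-.301)),("scene",P,X,.018,(.4593,-.301)),("scene-small",P,X,.012,(.467,-.182))):
    m=(np.hypot(B[...,0]-g[0],B[...,1]-g[1])<.03)&(B[...,2]>.004)&(B[...,2]<.027)&(A[...,0]-A[...,2]>40)
    F=B[m];s=least_squares(lambda x:np.hypot(F[:,0]-x[0],F[:,1]-x[1])-r,g,loss="soft_l1",f_scale=.002);print(nm,len(F),s.x,s.cost, F[:,2].min(),F[:,2].max())
E
```

```text
lid 2785 2677 [0.54898435 0.07597313 0.83237267] tilt 0.5874211729471168 normal az 0.1375150884857255
yaw 0.1375150884857255 hinge x' 0.6405287008427468 v range [-0.08909879  0.01024183  0.1081546 ] u range 0.4957987719991878 0.6433017125506573
rim front u [0.47969356 0.48409829 0.51680667] v [-0.08901639  0.10862613]
case origin [0.55393103 0.0862764  0.        ] top tab of lid: u min -> lid length 0.144729928843559
post top uv in case 0.19401330419580987 0.0005402262706455524 92
top 69 [ 0.45944644 -0.30313788] 0.00040129633467524405 0.007941400017652755 0.026892018955192665
scene 185 [ 0.46108575 -0.30448997] 0.00023875031982549907 0.004163796647327245 0.026933969896693388
scene-small 87 [ 0.46978377 -0.18463271] 0.00026516765954624023 0.004108080417603244 0.026847940698176753
```

Call:
play_rows(
  rows=[
    [[0,0,4],[0,0,0],1],
    [[0,0,4],[0,0,0],1],
    [[0,0,0],[25,-28,0],1],
    [[0,0,0],[25,-28,0],1],
    [[0,0,0],[25,-28,0],1],
    [[0,0,0],[25,-28,0],1],
    [[0,0,0],[25,-28,0],1],
    [[0,0,0],[25,-28,0],1],
    [[0,0,0],[25,-28,0],1],
    [[0,0,0],[25,-28,0],1],
    [[0,0,0],[25,-28,0],1],
    [[0,0,0],[25,-28,0],1],
  ],
)

```text
t: 1.1
tcp_pos: [0.3807, -0.2878, 0.2115]
tool_rot: [0.998, 0.068, -0.0, -0.0]
force: [0.7, -0.2, 0.1]
finger_gap: 0.001
gripper_force: 0.0
```

Call:
play_rows(
  rows=[
    [[0,0,0],[11,-35,0],1],
    [[0,0,0],[11,-35,0],1],
    [[0,0,0],[11,-35,0],1],
    [[0,0,0],[11,-35,0],1],
    [[0,0,0],[11,-35,0],1],
    [[0,0,0],[11,-35,0],1],
    [[0,0,0],[11,-35,0],1],
    [[0,0,0],[11,-35,0],1],
    [[0,0,0],[0,-34,0],1],
    [[0,0,0],[0,-30,0],1],
    [[0,0,0],[0,0,0],1],
    [[0,0,0],[0,0,0],1],
  ],
)

```text
t: 2.1
tcp_pos: [0.4196, 0.0644, 0.2115]
tool_rot: [0.998, 0.071, -0.0, 0.0]
force: [0.6, -0.2, -0.6]
finger_gap: -0.0
gripper_force: 0.0
```

```bash
cat >> h.py <<'E'
yaw=.1375;ax=np.array([np.cos(yaw),np.sin(yaw),0]);ay=np.array([-ax[1],ax[0],0]);UH=.6405;VM=.0096
def rep():
    t,r,s=tool();print("t",s["t"],"u-hinge",((t@ax-UH)*1e3).round(1),"v-mid",((t@ay-VM)*1e3).round(1),"z",(t[2]*1e3).round(1),"zaxis",r.as_matrix()[:,2].round(3),"toolyaw",np.degrees(np.arctan2(*r.as_matrix()[[1,0],0])).round(2),"F",s["force"].round(2),"gap",s["finger_gap"],"q",s["q"].round(2))
E
python3 -c "
from h import *
rep()"
```

```text
t 2.1 u-hinge -216.0 v-mid -3.3 z 211.5 zaxis [-0.001 -0.    -1.   ] toolyaw 8.09 F [ 0.56 -0.21 -0.62] gap -0.00011562606195903315 q [-0.11  0.26  1.91 -0.    0.97  1.32]
```

Call:
play_rows(
  rows=[
    [[0,0,0],[4,-3,26],1],
    [[0,0,0],[4,0,26],1],
    [[0,0,0],[4,0,26],1],
    [[0,0,0],[13,0,0],1],
    [[0,0,0],[13,0,0],1],
    [[0,0,0],[0,0,0],1],
    [[0,0,0],[0,0,0],1],
  ],
)

```text
t: 2.68
tcp_pos: [0.4582, 0.07, 0.1335]
tool_rot: [0.998, 0.068, 0.0, 0.0]
force: [-0.9, -0.1, 0.3]
finger_gap: -0.003
gripper_force: 0.0
```

```bash
python3 - <<'E'
from h import *
rep()
for n in("top","scene"):
    B=cloud(n,np.load(n+".npz")["d"]);x=(B@ax-UH)*1e3;y=(B@ay-VM)*1e3;z=B[...,2]*1e3
    m=(x>10)&(x<140)&(abs(y)<20)&(z>120)&(z<200)
    for r in sorted(np.c_[x[m],y[m],z[m]].round().astype(int).tolist())[:60:2]: print(n[0],*r,end="; ")
    print()
E
```

```text
t 2.6833 u-hinge -177.0 v-mid -3.0 z 133.5 zaxis [ 0. -0. -1.] toolyaw 7.77 F [-0.91 -0.14  0.25] gap -0.002585964338019235 q [-0.09  0.44  1.91 -0.    0.79  1.35]
t 64 -2 155; t 65 4 155; t 67 1 156; t 67 6 157; t 68 0 161; t 69 -3 159; t 70 -1 165; t 72 -6 158; t 73 -3 156; t 74 -6 158; t 74 -1 161; t 76 5 159; t 79 -1 157; t 82 -1 156; t 83 -3 153; t 86 -3 151; t 88 -1 155; t 91 2 156; t 94 1 157; t 95 4 155; t 98 0 162; t 98 4 154; t 100 -7 154; t 100 -5 156; t 100 -3 163; t 100 6 158; t 100 9 159; t 101 0 162; t 102 -6 159; t 102 5 162; 
s 64 -7 154; s 66 -9 150; s 66 1 155; s 67 -5 156; s 68 2 157; s 69 -5 161; s 69 3 151; s 70 -7 155; s 70 -6 152; s 71 -3 163; s 72 2 147; s 74 -8 160; s 79 -2 160; s 83 -3 159; s 86 -5 158; s 90 -5 153; s 94 -7 158; s 96 -6 155; s 98 -2 162; s 98 0 147; s 99 -3 150; s 100 -11 160; s 100 -7 162; s 100 -4 165; s 100 3 161; s 102 -9 153; s 102 1 158; s 102 8 157; s 103 -8 146; s 103 -6 165;
```

Call:
play_rows(
  rows=[
    [[0,0,0],[9,-2,0],1],
    [[0,0,0],[9,0,0],1],
    [[0,0,0],[6,0,-7],1],
    [[0,0,0],[6,0,-7],1],
    [[0,0,0],[6,0,-7],1],
    [[0,0,0],[6,0,-7],1],
    [[0,0,0],[7,0,-5.5],1],
    [[0,0,0],[7,0,-5.5],1],
    [[0,0,0],[7,0,-5.5],1],
    [[0,0,0],[7,0,-5.5],1],
    [[0,0,0],[0,0,0],1],
  ],
)

```text
t: 3.6
tcp_pos: [0.5294, 0.0829, 0.185]
tool_rot: [0.998, 0.069, 0.002, 0.0]
force: [-0.1, 0.5, 0.5]
finger_gap: 0.001
gripper_force: 0.0
```

```bash
cat >> h.py <<'E'
def lid(f=None):
    # angle of lid from scene cloud: plane of points near hinge half-space
    p,d=snapshot("scene");B=cloud("scene",d)
    x=B@ax-UH;y=B@ay-VM;z=B[...,2]-.053
    m=(abs(y)<.095)&(z>.015)&(z<.19)&(np.hypot(x,z)<.175)&(x>-.17)&(x<.11)
    Q=np.c_[x[m],y[m],z[m]];n,c,q=plane(Q);ang=np.arctan2(abs(n[0]),n[2]) 
    dr=np.array([-n[2],n[0]]);dr*=np.sign(dr[1])
    print("lid angle",np.arctan2(dr[1],-dr[0]).round(3),len(q),len(Q),"n",n.round(3),"offset mm",(c@n*1e3).round(1))
    if f: save(f,p,1.5)
E
python3 -c "
from h import *
rep();lid('pics/s1.png')"
```

```text
t 3.6 u-hinge -104.7 v-mid -0.0 z 185.0 zaxis [ 0.005 -0.    -1.   ] toolyaw 7.87 F [-0.05  0.5   0.52] gap 0.0013850497666875136 q [-0.05  0.44  1.69  0.    1.01  1.38]
lid angle 0.625 342 707 n [0.585 0.001 0.811] offset mm -2.5
```

View pics/s1.png

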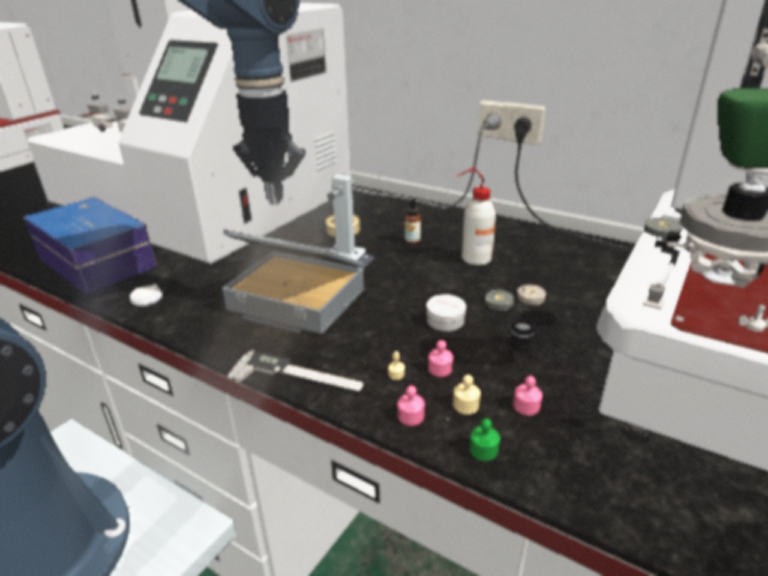

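The picture shows the finger at (275,190), above the lid. It slipped past the tab, and the lid has not moved. I'll back off and go in deeper.

Call:
play_rows(
  rows=[
    [[0,0,0],[-25,0,-5],1],
    [[0,0,0],[-25,0,0],1],
    [[0,0,0],[-28,0,0],1],
    [[0,0,0],[0,0,25],1],
    [[0,0,0],[0,0,25],1],
    [[0,0,0],[0,0,25],1],
    [[0,0,0],[10,0,0],1],
    [[0,0,0],[8,0,0],1],
    [[0,0,0],[8,0,0],1],
    [[0,0,0],[8,0,0],1],
    [[0,0,0],[8,0,0],1],
    [[0,0,0],[0,0,0],1],
  ],
)

```text
t: 4.65
tcp_pos: [0.4776, 0.0763, 0.1138]
tool_rot: [0.997, 0.071, -0.015, 0.001]
force: [-24.2, -12.1, 19.1]
finger_gap: 0.003
gripper_force: 12.9
```

```bash
python3 -c "
from h import *
rep();lid()"
```

```text
t 4.65 u-hinge -157.0 v-mid 0.5 z 113.8 zaxis [-0.031 -0.005 -1.   ] toolyaw 8.14 F [-24.18 -12.15  19.1 ] gap 0.00276924788240589 q [-0.07  0.51  1.85 -0.01  0.81  1.37]
lid angle 0.621 272 652 n [0.582 0.005 0.813] offset mm -2.4
```

```bash
python3 -c "
from h import *
p,d=snapshot('scene');save('pics/s2.png',p[60:230,130:290],4.5)
B=cloud('scene',d);x=(B@ax-UH)*1e3;y=(B@ay-VM)*1e3;z=B[...,2]*1e3
m=(abs(y)<40)&(x<-100)&(x>-200)&(z>60)&(z<260)
for lo in range(60,240,10):
    k=m&(z>=lo)&(z<lo+10)
    if k.any(): print(lo,k.sum(),'x',np.percentile(x[k],[2,50,98]).round(),'y',np.percentile(y[k],[2,98]).round())
"
```

```text
120 7 x [-111. -103. -101.] y [-34.   9.]
130 30 x [-168. -136. -117.] y [-37.   6.]
140 63 x [-168. -162. -131.] y [-38.  31.]
150 85 x [-168. -153. -129.] y [-34.  11.]
160 47 x [-167. -162. -150.] y [-14.  14.]
170 44 x [-168. -165. -159.] y [-16.  23.]
180 118 x [-169. -165. -145.] y [-35.  31.]
190 99 x [-170. -165. -142.] y [-39.  38.]
200 115 x [-172. -166. -141.] y [-38.  39.]
210 89 x [-172. -165. -151.] y [-28.  39.]
220 95 x [-174. -166. -152.] y [-38.  38.]
230 122 x [-174. -165. -160.] y [-39.  34.]
```

View pics/s2.png

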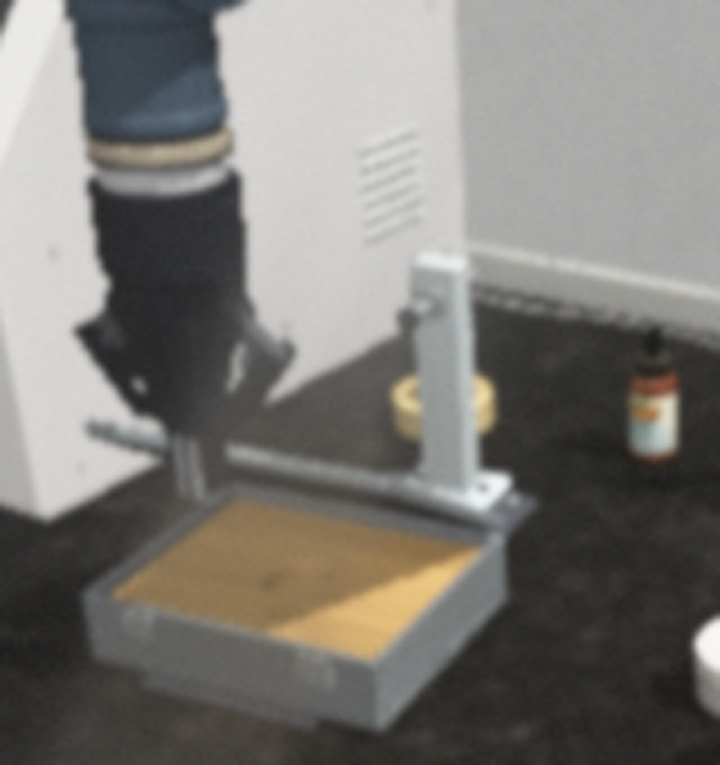

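The finger is pressed against the tab edge at crop (195,470) and is jammed in friction because it is vertical. I'll back off and tilt the tool forward, so the finger pushes under the tab.

Call:
play_rows(
  rows=[
    [[0,0,0],[-15,0,0],1],
    [[0,0,0],[-15,0,0],1],
    [[0,0,0],[-15,0,0],1],
    [[0,7,0],[0,0,0],1],
    [[0,7,0],[0,0,0],1],
    [[0,7,0],[0,0,0],1],
    [[0,7,0],[0,0,0],1],
    [[0,7,0],[0,0,0],1],
    [[0,0,0],[0,0,0],1],
    [[0,0,0],[0,0,0],1],
  ],
)

```text
t: 5.58
tcp_pos: [0.4513, 0.093, 0.1147]
tool_rot: [0.981, 0.077, 0.17, -0.044]
force: [-0.5, 0.3, -0.2]
finger_gap: -0.0
gripper_force: 0.0
```

```bash
python3 -c "
from h import *
rep();lid()"
```

```text
t 5.5833 u-hinge -180.7 v-mid 20.7 z 114.7 zaxis [ 0.327  0.113 -0.938] toolyaw 8.27 F [-0.48  0.28 -0.25] gap -0.0002713936649763995 q [-0.16  0.43  2.21  0.71  0.25  0.59]
lid angle 0.619 270 598 n [0.58  0.006 0.815] offset mm -2.3
```

Call:
play_rows(
  rows=[
    [[0,0,0],[9.4,5,3.4],1],
    [[0,0,0],[9.4,5,3.4],1],
    [[0,0,0],[9.4,5,3.4],1],
    [[0,0,0],[9.4,5,3.4],1],
    [[0,0,0],[7.7,0,-4.6],1],
    [[0,0,0],[7.7,0,-4.6],1],
    [[0,0,0],[7.7,0,-4.6],1],
    [[0,0,0],[8,0,-3.5],1],
    [[0,0,0],[8,0,-3.5],1],
    [[0,0,0],[8,0,-3.5],1],
    [[0,0,0],[0,0,0],1],
  ],
)

```text
t: 6.55
tcp_pos: [0.5299, 0.0838, 0.1523]
tool_rot: [0.981, 0.077, 0.17, -0.044]
force: [-1.0, -0.1, 0.7]
finger_gap: 0.002
gripper_force: 0.0
```

```bash
python3 -c "
from h import *
rep();lid()"
```

```text
t 6.55 u-hinge -104.1 v-mid 0.8 z 152.3 zaxis [ 0.326  0.113 -0.939] toolyaw 8.38 F [-1.03 -0.11  0.68] gap 0.0017714536336719507 q [-0.15  0.41  1.99  0.37  0.46  0.96]
lid angle 0.923 1359 1719 n [0.797 0.001 0.604] offset mm -0.7
```

Call:
play_rows(
  rows=[
    [[0,0,0],[7.5,0,-2.3],1],
    [[0,0,0],[7.5,0,-2.3],1],
    [[0,0,0],[7.5,0,-2.3],1],
    [[0,0,0],[8.9,0,-1],1],
    [[0,0,0],[8.9,0,-1],1],
    [[0,0,0],[8.9,0,-1],1],
    [[0,0,0],[8.9,0,0.3],1],
    [[0,0,0],[8.9,0,0.3],1],
    [[0,0,0],[8.9,0,0.3],1],
    [[0,0,0],[8.9,0,1.9],1],
    [[0,0,0],[8.9,0,1.9],1],
    [[0,0,0],[0,0,0],1],
  ],
)

```text
t: 7.6
tcp_pos: [0.6172, 0.0958, 0.1887]
tool_rot: [0.981, 0.077, 0.171, -0.044]
force: [-0.2, 0.5, 0.0]
finger_gap: 0.001
gripper_force: 0.0
```

```bash
python3 -c "
from h import *
rep();lid()"
```

```text
t 7.6 u-hinge -16.0 v-mid 0.7 z 188.7 zaxis [ 0.329  0.113 -0.938] toolyaw 8.28 F [-0.19  0.53  0.04] gap 0.0012190693370872896 q [-0.1   0.44  1.75  0.25  0.64  1.14]
lid angle 1.486 2813 2941 n [0.996 0.001 0.085] offset mm 0.2
```

Call:
play_rows(
  rows=[
    [[0,0,0],[7.5,0,2.7],1],
    [[0,0,0],[7.5,0,2.7],1],
    [[0,0,0],[7.5,0,2.7],1],
    [[0,0,0],[7.5,0,2.7],1],
    [[0,0,0],[7.5,0,2.7],1],
    [[0,0,0],[5,0,1.8],1],
    [[0,0,0],[0,0,0],1],
  ],
)

```text
t: 8.23
tcp_pos: [0.6601, 0.1037, 0.1877]
tool_rot: [0.982, 0.077, 0.17, -0.045]
force: [0.6, 0.5, 0.2]
finger_gap: -0.002
gripper_force: 0.0
```

```bash
python3 -c "
from h import *
rep();lid()"
```

```text
t 8.2333 u-hinge 27.5 v-mid 2.6 z 187.7 zaxis [ 0.326  0.114 -0.938] toolyaw 8.28 F [0.6  0.52 0.18] gap -0.00156274756350036 q [-0.08  0.5   1.64  0.22  0.69  1.19]
lid angle 1.755 3037 3182 n [-0.983 -0.001  0.183] offset mm 0.1
```

```bash
python3 -c "
from h import *
p,d=snapshot('scene');save('pics/s3.png',p[50:230,120:300],3.3)
B=cloud('scene',d);x=(B@ax-UH)*1e3;y=(B@ay-VM)*1e3;z=B[...,2]*1e3
for lo in range(60,240,15):
    k=(abs(y)<95)&(x>-60)&(x<100)&(z>=lo)&(z<lo+15)
    for a,b in((-95,-40),(-30,30),(40,95)):
        j=k&(y>a)&(y<b)
        if j.any(): print(lo+7,(a,b),j.sum(),np.percentile(x[j],[5,50,95]).round(),end=' | ')
    print()
"
```

```text
67 (-95, -40) 85 [1. 3. 5.] | 67 (-30, 30) 85 [-0.  3.  6.] | 67 (40, 95) 70 [0. 3. 6.] | 
82 (-95, -40) 90 [3. 6. 9.] | 82 (-30, 30) 95 [3. 6. 9.] | 82 (40, 95) 79 [3. 5. 8.] | 
97 (-95, -40) 99 [ 5.  9. 12.] | 97 (-30, 30) 96 [ 6.  8. 12.] | 97 (40, 95) 80 [ 5.  8. 11.] | 
112 (-95, -40) 96 [ 8. 11. 14.] | 112 (-30, 30) 96 [ 9. 11. 14.] | 112 (40, 95) 81 [ 8. 11. 13.] | 
127 (-95, -40) 100 [11. 14. 17.] | 127 (-30, 30) 95 [11. 14. 16.] | 127 (40, 95) 82 [10. 13. 17.] | 
142 (-95, -40) 101 [14. 17. 20.] | 142 (-30, 30) 97 [13. 16. 19.] | 142 (40, 95) 85 [13. 16. 19.] | 
157 (-95, -40) 98 [17. 19. 22.] | 157 (-30, 30) 102 [15. 19. 22.] | 157 (40, 95) 85 [16. 19. 22.] | 
172 (-95, -40) 100 [19. 22. 25.] | 172 (-30, 30) 107 [19. 22. 25.] | 172 (40, 95) 85 [19. 22. 25.] | 
187 (-95, -40) 105 [22. 25. 28.] | 187 (-30, 30) 104 [22. 25. 27.] | 187 (40, 95) 89 [22. 25. 28.] | 
202 (-95, -40) 112 [25. 28. 32.] | 202 (-30, 30) 85 [11. 27. 31.] | 202 (40, 95) 93 [24. 28. 32.] | 
217 (-95, -40) 43 [30. 31. 36.] | 217 (-30, 30) 92 [ 5. 22. 35.] | 217 (40, 95) 37 [29. 31. 36.] | 
232 (-30, 30) 67 [-2.  5. 37.] |
```

View pics/s3.png

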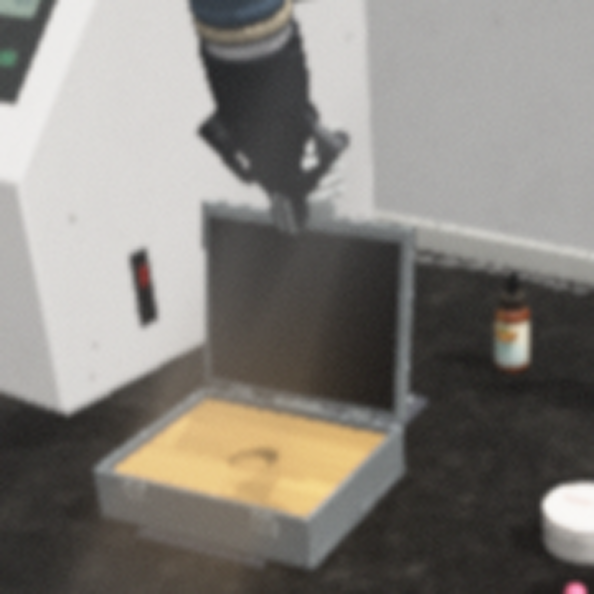

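```bash
python3 -c "
from h import *
t,r,s=tool();c,M,f=cam('scene');zt=r.as_matrix()[:,2]
for k in(-.03,-.02,-.011,0,.008):
    q=M.T@(t+k*zt-np.array(c['xyz']));u,v=q[0]/q[2]*f+c['cx'],q[1]/q[2]*f+c['cy'];print(k,((u-120)*3.3).round(),((v-50)*3.3).round(),q[2].round(3))
rep()
"
```

```text
-0.03 289.0 217.0 1.013
-0.02 291.0 227.0 1.021
-0.011 293.0 235.0 1.028
0 296.0 246.0 1.037
0.008 298.0 253.0 1.043
t 8.3333 u-hinge 26.8 v-mid 2.6 z 187.9 zaxis [ 0.326  0.114 -0.938] toolyaw 8.28 F [0.41 0.09 0.18] gap -0.0007323176082817687 q [-0.08  0.5   1.64  0.22  0.69  1.19]
```

```bash
python3 -c "
from h import *
c,M,f=cam('scene')
for t,zt,k0,o in(((.4776,.0763,.1138),(-.031,-.005,-1),4.5,(130,60)),((.5294,.0829,.185),(0.005,0,-1),1.5,(0,0))):
  for k in(-.02,0,.008):
    q=M.T@(np.array(t)+k*np.array(zt)-np.array(c['xyz']));u,v=q[0]/q[2]*f+c['cx'],q[1]/q[2]*f+c['cy'];print(k,((u-o[0])*k0).round(),((v-o[1])*k0).round())
d=snapshot('scene')[1];B=cloud('scene',d)
print((B[112:132:2,204:216:2]@ax*1e3-UH*1e3).round().astype(int));print((B[112:132:2,204:216:2,2]*1e3).round().astype(int))
"
```

```text
-0.02 200.0 496.0
0 204.0 529.0
0.008 205.0 542.0
-0.02 274.0 203.0
0 276.0 215.0
0.008 276.0 219.0
[[-1 -2  3  6 16 32]
 [ 4  2  7  7 20 32]
 [ 4  4  3 10 19 33]
 [30  8  6 12 28 29]
 [29 10 10 14 27 27]
 [28 26 25 27 28 27]
 [26 22 27 23 27 26]
 [24 25 25 24 26 24]
 [23 24 23 23 25 23]
 [19 21 20 22 20 28]]
[[232 233 232 232 228 223]
 [224 226 225 226 221 218]
 [219 220 221 219 216 211]
 [203 213 214 213 207 207]
 [198 206 207 206 202 202]
 [192 194 195 195 195 197]
 [187 189 188 191 190 192]
 [182 183 184 185 185 187]
 [177 177 178 179 179 181]
 [173 173 174 174 176 173]]
```

The three pictures agree that the shut fingertips sit about 20 mm behind the reported TCP, so the first pass went over the tab. I'll use this measured tip position from here on, and lower the finger before easing further.

Call:
play_rows(
  rows=[
    [[0,0,0],[-3.1,1,4.2],1],
    [[0,0,0],[-3.1,1,4.2],1],
    [[0,0,0],[4.9,0,3.5],1],
    [[0,0,0],[4.9,0,3.5],1],
    [[0,0,0],[4.9,0,3.5],1],
    [[0,0,0],[4.9,0,3.5],1],
    [[0,0,0],[4.9,0,3.5],1],
    [[0,0,0],[0,0,0],1],
    [[0,0,0],[0,0,0],1],
  ],
)

```text
t: 9.13
tcp_pos: [0.6854, 0.107, 0.1697]
tool_rot: [0.981, 0.077, 0.17, -0.045]
force: [-0.4, 0.8, -0.3]
finger_gap: 0.0
gripper_force: 0.0
```

```bash
python3 -c "
from h import *
rep();lid()"
```

```text
t 9.1333 u-hinge 53.1 v-mid 2.5 z 169.7 zaxis [ 0.326  0.114 -0.938] toolyaw 8.28 F [-0.42  0.78 -0.27] gap 0.00041033242378365234 q [-0.07  0.55  1.59  0.22  0.68  1.2 ]
lid angle 1.946 2957 3171 n [-0.93  -0.003  0.366] offset mm 0.1
```

Call:
play_rows(
  rows=[
    [[0,0,0],[1.7,0,1.2],1],
    [[0,0,0],[1.7,0,1.2],1],
    [[0,0,0],[1.7,0,1.2],1],
  ],
)

```text
t: 9.43
tcp_pos: [0.69, 0.1079, 0.1679]
tool_rot: [0.982, 0.077, 0.169, -0.045]
force: [-1.5, -1.5, -0.3]
finger_gap: 0.001
gripper_force: 0.6
```

Call:
play_rows(
  rows=[
    [[0,0,0],[0.9,0,0.6],1],
    [[0,0,0],[0.9,0,0.6],1],
  ],
)

```text
t: 9.6
tcp_pos: [0.692, 0.1083, 0.1671]
tool_rot: [0.982, 0.077, 0.169, -0.045]
force: [-1.6, -1.1, -0.5]
finger_gap: 0.005
gripper_force: 0.6
```

```bash
python3 -c "
from h import *
rep();lid();rep()"
```

```text
t 9.6 u-hinge 59.8 v-mid 2.8 z 167.1 zaxis [ 0.324  0.114 -0.939] toolyaw 8.29 F [-1.65 -1.13 -0.47] gap 0.005153947652193238 q [-0.07  0.56  1.57  0.21  0.69  1.21]
lid angle 1.992 2949 3163 n [-0.913 -0.002  0.409] offset mm 0.5
t 9.65 u-hinge 60.0 v-mid 2.8 z 167.0 zaxis [ 0.324  0.114 -0.939] toolyaw 8.28 F [-1.63 -0.6  -0.55] gap 0.005282012100630346 q [-0.07  0.56  1.57  0.21  0.69  1.21]
```

Friction force is now about 1.7–2 N. I'll ease on in 1 mm steps and watch for the rise.

Call:
play_rows(
  rows=[
    [[0,0,0],[0.9,0,0.6],1],
    [[0,0,0],[0.9,0,0.6],1],
  ],
)

```text
t: 9.82
tcp_pos: [0.694, 0.1088, 0.1665]
tool_rot: [0.982, 0.077, 0.168, -0.045]
force: [-1.1, -1.0, -0.4]
finger_gap: 0.003
gripper_force: 0.6
```

Call:
play_rows(
  rows=[
    [[0,0,0],[0.9,0,0.6],1],
    [[0,0,0],[0,0,0],1],
  ],
)

```text
t: 9.98
tcp_pos: [0.6954, 0.1091, 0.1663]
tool_rot: [0.982, 0.077, 0.169, -0.045]
force: [-1.7, -0.4, 0.1]
finger_gap: -0.002
gripper_force: 0.4
```

Call:
play_rows(
  rows=[
    [[0,0,0],[0.9,0,0.6],1],
    [[0,0,0],[0,0,0],1],
  ],
)

```text
t: 10.15
tcp_pos: [0.6964, 0.1093, 0.1662]
tool_rot: [0.982, 0.077, 0.169, -0.045]
force: [-1.7, 0.8, -0.2]
finger_gap: -0.004
gripper_force: 0.4
```

Call:
play_rows(
  rows=[
    [[0,0,0],[0.9,0,0.4],1],
    [[0,0,0],[0,0,0],1],
  ],
)

```text
t: 10.32
tcp_pos: [0.6974, 0.1094, 0.1662]
tool_rot: [0.982, 0.077, 0.169, -0.045]
force: [-0.8, 0.5, -0.2]
finger_gap: 0.004
gripper_force: 0.5
```

Call:
play_rows(
  rows=[
    [[0,0,0],[0.9,0,0.4],1],
    [[0,0,0],[0,0,0],1],
  ],
)

```text
t: 10.48
tcp_pos: [0.6984, 0.1095, 0.1661]
tool_rot: [0.982, 0.077, 0.169, -0.045]
force: [-1.8, 1.4, -0.8]
finger_gap: -0.003
gripper_force: 0.5
```

Call:
play_rows(
  rows=[
    [[0,0,0],[0.9,0,0.4],1],
    [[0,0,0],[0,0,0],1],
  ],
)

```text
t: 10.65
tcp_pos: [0.6994, 0.1097, 0.166]
tool_rot: [0.982, 0.077, 0.169, -0.045]
force: [-1.3, -0.6, -0.3]
finger_gap: -0.001
gripper_force: 0.5
```

```bash
python3 -c "
from h import *
rep();lid();rep()"
```

```text
t 10.65 u-hinge 67.4 v-mid 3.2 z 166.0 zaxis [ 0.325  0.114 -0.939] toolyaw 8.28 F [-1.34 -0.59 -0.25] gap -0.0005832348648212883 q [-0.06  0.57  1.56  0.21  0.7   1.21]
lid angle 2.041 2946 3147 n [-0.891 -0.     0.453] offset mm 0.6
t 10.7 u-hinge 67.4 v-mid 3.2 z 166.1 zaxis [ 0.325  0.114 -0.939] toolyaw 8.28 F [-1.39  0.4   0.06] gap -0.0005400669437887501 q [-0.06  0.57  1.56  0.21  0.7   1.21]
```

Call:
play_rows(
  rows=[
    [[0,0,0],[0.9,0,0.4],1],
    [[0,0,0],[0,0,0],1],
  ],
)

```text
t: 10.87
tcp_pos: [0.7004, 0.1098, 0.166]
tool_rot: [0.982, 0.077, 0.169, -0.045]
force: [-1.4, 0.6, -0.2]
finger_gap: 0.0
gripper_force: 0.5
```

Call:
play_rows(
  rows=[
    [[0,0,0],[0.9,0,0.4],1],
    [[0,0,0],[0,0,0],1],
  ],
)

```text
t: 11.03
tcp_pos: [0.7014, 0.1099, 0.1659]
tool_rot: [0.982, 0.077, 0.169, -0.045]
force: [-1.2, 0.4, -0.5]
finger_gap: -0.003
gripper_force: 0.5
```

Call:
play_rows(
  rows=[
    [[0,0,0],[0.9,0,0.4],1],
    [[0,0,0],[0,0,0],1],
  ],
)

```text
t: 11.2
tcp_pos: [0.7019, 0.1101, 0.1656]
tool_rot: [0.982, 0.077, 0.168, -0.045]
force: [-2.0, -0.8, -0.2]
finger_gap: -0.003
gripper_force: 1.1
```

```bash
python3 -c "
from h import *
rep();lid();rep()"
```

```text
t 11.2 u-hinge 69.9 v-mid 3.3 z 165.6 zaxis [ 0.324  0.114 -0.939] toolyaw 8.29 F [-2.04 -0.82 -0.19] gap -0.002921687037300168 q [-0.06  0.58  1.55  0.21  0.7   1.21]
lid angle 2.057 2932 3139 n [-0.884 -0.001  0.467] offset mm 0.7
t 11.25 u-hinge 69.9 v-mid 3.2 z 165.7 zaxis [ 0.324  0.114 -0.939] toolyaw 8.29 F [-1.71 -0.46  0.75] gap -0.0028721407676650526 q [-0.06  0.58  1.55  0.21  0.7   1.21]
```

Gripper force doubled and the tip lagged its command, so the lid is probably on its stop. I'll press a little more and hold.

Call:
play_rows(
  rows=[
    [[0,0,0],[0.9,0,0.3],1],
    [[0,0,0],[0,0,0],1],
  ],
)

```text
t: 11.42
tcp_pos: [0.7022, 0.1102, 0.1655]
tool_rot: [0.982, 0.077, 0.168, -0.045]
force: [-4.5, -1.7, 1.1]
finger_gap: 0.001
gripper_force: 2.3
```

Call:
play_rows(
  rows=[
    [[0,0,0],[0.9,0,0.3],1],
    [[0,0,0],[0,0,0],1],
  ],
)

```text
t: 11.58
tcp_pos: [0.7023, 0.1102, 0.1654]
tool_rot: [0.982, 0.077, 0.167, -0.045]
force: [-6.3, -2.5, 2.8]
finger_gap: 0.002
gripper_force: 3.7
```

Call:
play_rows(
  rows=[
    [[0,0,0],[0,0,0],1],
    [[0,0,0],[0,0,0],1],
    [[0,0,0],[0,0,0],1],
    [[0,0,0],[0,0,0],1],
  ],
)

```text
t: 11.92
tcp_pos: [0.7023, 0.1102, 0.1654]
tool_rot: [0.982, 0.077, 0.167, -0.045]
force: [-6.1, -2.6, 2.6]
finger_gap: 0.0
gripper_force: 3.6
```

Call:
play_rows(
  rows=[
    [[0,0,0],[-1,0,-0.4],1],
    [[0,0,0],[-2,0,-0.7],1],
    [[0,0,0],[-4,0,-1.4],1],
    [[0,0,0],[-8,0,-3],1],
    [[0,0,0],[-20,0,-7],1],
    [[0,0,0],[-30,0,-10],1],
    [[0,-7,0],[-30,0,-10],1],
    [[0,-7,0],[-15,0,-15],1],
    [[0,-6,0],[0,0,-20],1],
    [[0,0,0],[0,0,0],0],
  ],
)

```text
t: 12.75
tcp_pos: [0.5914, 0.0884, 0.1995]
tool_rot: [0.996, 0.084, 0.002, -0.03]
force: [2.3, -0.3, 0.7]
finger_gap: 0.128
gripper_force: 0.0
```

```bash
python3 -c "
from h import *
rep();lid()
p,d=snapshot('top');np.savez('top2.npz',p=p,d=d)
B=cloud('top',d);x=(B@ax-UH+.08)*1e3;y=(B@ay-VM)*1e3;z=B[...,2]*1e3
m=(abs(x)<50)&(abs(y)<50)
k=m&(z<36)&(z>20);print('recess floor pts',k.sum(),np.median(x[k]),np.median(y[k]),np.percentile(x[k],[3,97]),np.percentile(y[k],[3,97]),np.median(z[k]),'insert z',np.median(z[m&(z>36)&(z<50)]))
v,u=np.where(k);print(u.min(),u.max(),v.min(),v.max())
save('pics/t2.png',p[140:250,140:240],6)
"
```

```text
t 12.75 u-hinge -42.5 v-mid -3.1 z 199.5 zaxis [-0.002  0.06  -0.998] toolyaw 9.57 F [ 2.26 -0.29  0.7 ] gap 0.12770582649751905 q [-0.07  0.5   1.52  0.07  1.12  1.3 ]
lid angle 2.058 2862 2982 n [-0.884 -0.001  0.468] offset mm 0.7
recess floor pts 136 2.3696886151455128 1.42716960344527 [-33.83874722  21.67450716] [-37.518382    20.40408124] 29.2208499088763 insert z 40.621689356239884
181 210 184 214
```

View pics/t2.png

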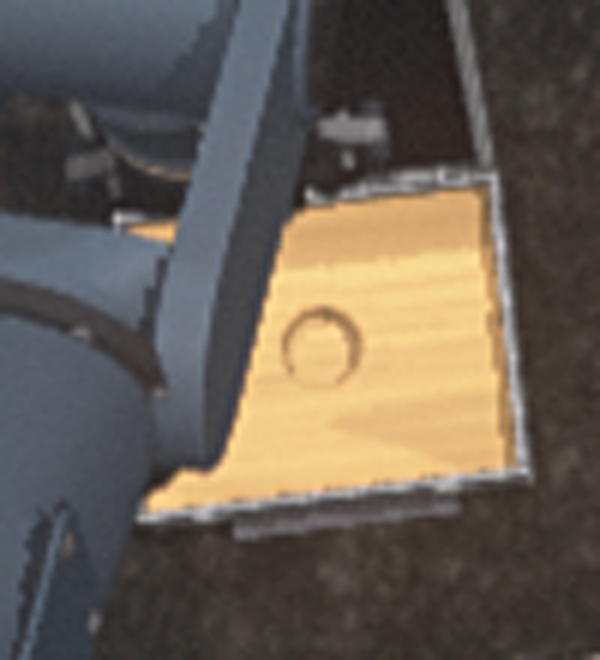

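The crop shows the empty recess, its circle centred at crop (321,347), and the lid still at 2.058 rad. Next: recess position, tool correction, and a tip-length check on the first image with the gripper open.

```bash
cat >> h.py <<'E'
def ray(n,u,v,z):
    c,M,f=cam(n);w=M@np.array([(u-c["cx"])/f,(v-c["cy"])/f,1]);o=np.array(c["xyz"]);return o+w*(z-o[2])/w[2]
def goto(xyz,yawdeg):
    t,r,s=tool();Y=np.radians(yawdeg);X=np.array([np.cos(Y),np.sin(Y),0]);Z=np.array([0,0,-1.])
    G=R.from_matrix(np.c_[X,np.cross(Z,X),Z]);dr=(r.inv()*G).as_rotvec()
    print("turn deg",np.degrees(dr).round(2),"| after turn, shift mm",(G.inv().apply(np.array(xyz)-t)*1e3).round(1))
E
python3 - <<'E'
from h import *
print("recess by pixel",ray("top",193.1,197.4,.0415), "by case", ax*(UH-.08)+ay*VM)
B=cloud("top",np.load("top2.npz")["d"]);x=B@ax-UH+.08;y=B@ay-VM;z=B[...,2]
k=(np.hypot(x,y)<.026)&(z<.035);F=B[k];print("floor centre",((F.min(0)+F.max(0))/2),F.min(0),F.max(0),k.sum())
T=B[(abs(x)<.1)&(abs(y)<.12)&(z>.046)&(z<.056)];print("rim u",np.percentile(T@ax,[1,99]),"v max/min",np.percentile(T@ay,[1,99]))
goto((.460,-.3035,.15),90)
c,M,f=cam("scene");t=np.array([.1707,-.6005,.2108])
Yt=R.from_quat([.99044,.13796,0,-.001]).as_matrix()[:,1]
for sgn in(1,-1):
  for k in(-.03,0,.008):
    q=M.T@(t+np.array([0,0,-k])+sgn*.045*Yt-np.array(c["xyz"]));print(sgn,k,((q[:2]/q[2]*f+[c["cx"],c["cy"]])*1.5).round())
E
```

```text
recess by pixel [0.55473406 0.08618932 0.0415    ] by case [0.55389402 0.08633553 0.        ]
floor centre [0.55650718 0.08866948 0.02822093] [0.53878423 0.06985931 0.02256648] [0.57423013 0.10747966 0.03387538] 119
rim u [0.47984081 0.64374813] v max/min [-0.0900335   0.10618824]
turn deg [ -2.76  -2.66 -80.38] | after turn, shift mm [-392.3 -127.4   45.7]
1 -0.03 [828. 583.]
1 0 [808. 614.]
1 0.008 [803. 621.]
-1 -0.03 [655. 544.]
-1 0 [644. 574.]
-1 0.008 [641. 582.]
```

Call:
play_rows(
  rows=[
    [[0,0,-6.7],[-8,0,0],0.3],
    [[0,0,-6.7],[-8,0,0],0.3],
    [[0,0,-6.7],[-5,0,0],0.3],
    [[0,0,-6.7],[0,0,0],0.3],
    [[0,0,-6.7],[0,0,0],0.3],
    [[0,0,-6.7],[0,0,0],0.3],
    [[0,0,-6.7],[0,0,0],0.3],
    [[0,0,-6.7],[0,0,0],0.3],
    [[0,0,-6.7],[0,0,0],0.3],
    [[0,0,-6.7],[0,0,0],0.3],
    [[0,0,-6.7],[0,0,0],0.3],
    [[0,0,-6.7],[0,0,0],0.3],
  ],
)

```text
t: 13.85
tcp_pos: [0.5637, 0.0834, 0.1933]
tool_rot: [0.705, 0.709, 0.017, -0.026]
force: [-0.5, 0.9, 0.4]
finger_gap: 0.7
gripper_force: 0.0
```

```bash
python3 -c "
from h import *
rep();goto((.460,-.3035,.15),90)"
```

```text
t 13.85 u-hinge -70.6 v-mid -4.2 z 193.3 zaxis [-0.013  0.062 -0.998] toolyaw 90.27 F [-0.54  0.89  0.42] gap 0.6995946720099054 q [-0.08  0.48  1.59  0.07  1.09 -0.12]
turn deg [-0.73 -3.54  0.29] | after turn, shift mm [-386.9 -103.7   43.3]
```

Call:
play_rows(
  rows=[
    [[-0.7,-3.5,0.3],[0,0,0],0.3],
    [[0,0,0],[-36,-10,0],0.3],
    [[0,0,0],[-36,-10,0],0.3],
    [[0,0,0],[-36,-10,0],0.3],
    [[0,0,0],[-36,-10,0],0.3],
    [[0,0,0],[-36,-10,0],0.3],
    [[0,0,0],[-36,-10,0],0.3],
    [[0,0,0],[-36,-10,0],0.3],
    [[0,0,0],[-36,-10,0],0.3],
    [[0,0,0],[-36,-10,0],0.3],
    [[0,0,0],[-36,-10,0],0.3],
    [[0,0,0],[-27,-4,0],0.3],
  ],
)

```text
t: 14.85
tcp_pos: [0.4567, -0.3047, 0.1936]
tool_rot: [0.71, 0.704, 0.0, -0.0]
force: [-0.1, 0.6, 0.8]
finger_gap: 0.699
gripper_force: 0.0
```

Call:
play_rows(
  rows=[
    [[0,0,0],[0,0,20],0.3],
    [[0,0,0],[0,0,20],0.3],
    [[0,0,0],[0,0,20],0.3],
    [[0,0,0],[0,0,20],0.3],
    [[0,0,0],[0,0,0],0.3],
  ],
)

```text
t: 15.27
tcp_pos: [0.4557, -0.3, 0.1105]
tool_rot: [0.709, 0.705, 0.0, -0.004]
force: [-1.1, 0.3, 0.4]
finger_gap: 0.702
gripper_force: 0.0
```

```bash
python3 - <<'E'
from h import *
rep();goto((.460,-.3035,.10),90)
p,d=snapshot('scene');save('pics/s4.png',p[160:310,220:420],4)
c,M,f=cam('scene');t,r,s=tool();m=r.as_matrix();print(t)
for sg in(1,-1):
  for k in(-.02,0,.008):
    q=M.T@(t+k*m[:,2]+sg*(.03)*m[:,1]-np.array(c['xyz']));u=q[:2]/q[2]*f+[c['cx'],c['cy']];print(sg,k,((u-[220,160])*4).round())
B=cloud('scene',d);k=(abs(B[...,0]-t[0])<.06)&(abs(B[...,1]-t[1])<.03)&(B[...,2]>.06)&(B[...,2]<.2)
z=B[k];print("gripper pts lowest",np.sort(z[:,2])[:25].round(3)); z=z[z[:,2]<.135]; print(np.percentile(z,[2,98],0))
E
```

```text
t 15.2667 u-hinge -230.2 v-mid -369.2 z 110.5 zaxis [-0.006  0.007 -1.   ] toolyaw 89.63 F [-1.06  0.31  0.43] gap 0.7024901816605027 q [-0.79  0.57  1.72  0.    0.86 -0.78]
turn deg [-0.33 -0.38 -0.36] | after turn, shift mm [-3.5  4.3 10.5]
[ 0.45683273 -0.3008843   0.11233369]
1 -0.02 [392. 209.]
1 0 [389. 242.]
1 0.008 [388. 255.]
-1 -0.02 [338. 268.]
-1 0 [336. 303.]
-1 0.008 [335. 316.]
gripper pts lowest [0.135 0.136 0.136 0.136 0.136 0.136 0.137 0.137 0.137 0.137 0.137 0.137
 0.137 0.137 0.137 0.137 0.137 0.137 0.138 0.138 0.138 0.138 0.138 0.139
 0.139]Traceback (most recent call last):
  File "<stdin>", line 9, in <module>
    return _quantile_unchecked(
        a, q, axis, out, overwrite_input, method, keepdims, weights)
    return _ureduce(a,
                    func=_quantile_ureduce_func,
    ...<5 lines>...
                    overwrite_input=overwrite_input,
                    method=method)
    r = func(a, **kwargs)
    result = _quantile(arr,
                       quantiles=q,
    ...<2 lines>...
                       out=out,
                       weights=wgt)
    slices_having_nans = np.isnan(arr[-1, ...])
                                  ~~~^^^^^^^^^
IndexError: index -1 is out of bounds for axis 0 with size 0
```

View pics/s4.png

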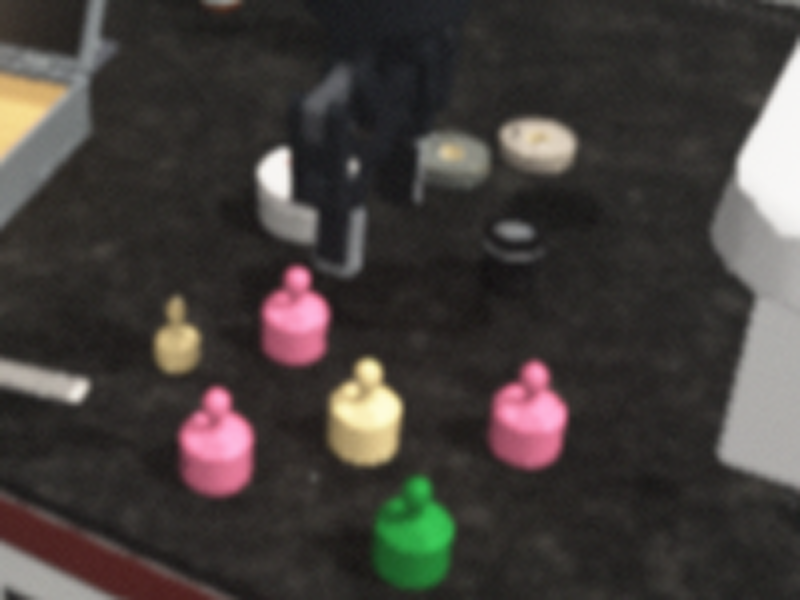

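The picture shows the open jaw tips at crop (340,272), 23 mm behind the TCP, above the weights. The large brass weight is at (365,425), clear on both jaw sides.

Call:
play_rows(
  rows=[
    [[-0.3,-0.4,-0.4],[-2.6,3.2,15],0.3],
    [[0,0,0],[0,0,15],0.3],
    [[0,0,0],[0,0,15],0.3],
    [[0,0,0],[0,0,15],0.3],
    [[0,0,0],[0,0,0],0.3],
    [[0,0,0],[0,0,0],0.3],
  ],
)

```text
t: 15.82
tcp_pos: [0.4626, -0.3058, 0.0553]
tool_rot: [0.707, 0.708, -0.0, 0.004]
force: [-0.1, 0.9, -0.0]
finger_gap: 0.705
gripper_force: 0.0
```

```bash
python3 -c "
from h import *
rep();goto((.460,-.3035,-.007),90)"
```

```text
t 15.8167 u-hinge -224.2 v-mid -375.9 z 55.3 zaxis [ 0.006 -0.007 -1.   ] toolyaw 90.07 F [-0.13  0.91 -0.02] gap 0.7049067062185219 q [-0.79  0.66  1.74 -0.    0.73 -0.79]
turn deg [0.32 0.4  0.07] | after turn, shift mm [ 2.3 -2.6 62.3]
```

Call:
play_rows(
  rows=[
    [[0.3,0.4,0],[2.3,-2.6,0],0.3],
    [[0,0,0],[0,0,10],0.3],
    [[0,0,0],[0,0,10],0.3],
    [[0,0,0],[0,0,10],0.3],
    [[0,0,0],[0,0,10],0.3],
    [[0,0,0],[0,0,10],0.3],
    [[0,0,0],[0,0,7],0.3],
    [[0,0,0],[0,0,5],0.3],
    [[0,0,0],[0,0,0],0.3],
    [[0,0,0],[0,0,0],0.3],
  ],
)

```text
t: 16.65
tcp_pos: [0.46, -0.3037, -0.0076]
tool_rot: [0.707, 0.708, 0.0, -0.0]
force: [-0.3, 0.2, -0.3]
finger_gap: 0.7
gripper_force: 0.0
```

```bash
python3 - <<'E'
from h import *
rep();goto((.460,-.3035,-.007),90)
p,d=snapshot('scene');save('pics/s5.png',p[190:290,260:370],6)
E
```

```text
t 16.65 u-hinge -226.5 v-mid -373.5 z -7.6 zaxis [-0.  0. -1.] toolyaw 90.07 F [-0.34  0.16 -0.28] gap 0.6996729483256269 q [-0.79  0.77  1.76  0.    0.61 -0.79]
turn deg [-0.01 -0.02  0.07] | after turn, shift mm [ 0.2 -0.  -0.6]
```

View pics/s5.png

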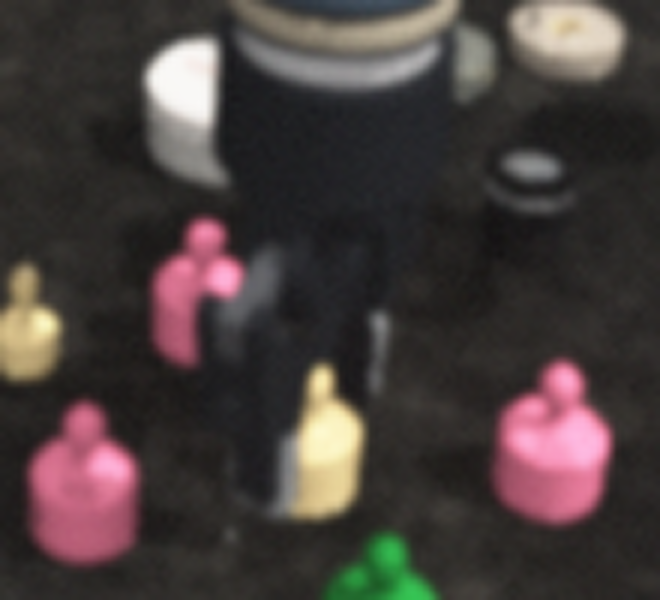

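The jaws straddle the brass weight: near tip at (275,515), weight base at (320,518). Closing.

Call:
play_rows(
  rows=[
    [[0,0,0],[0,0,0],0.5],
    [[0,0,0],[0,0,0],0.6],
    [[0,0,0],[0,0,0],0.7],
    [[0,0,0],[0,0,0],0.8],
    [[0,0,0],[0,0,0],1],
    [[0,0,0],[0,0,0],1],
    [[0,0,0],[0,0,0],1],
  ],
  grip_force=40,
)

```text
t: 17.28
tcp_pos: [0.4606, -0.3042, -0.0063]
tool_rot: [0.707, 0.707, 0.0, 0.001]
force: [-0.2, 0.6, 5.2]
finger_gap: 0.398
gripper_force: 40.1
```

Call:
play_rows(
  rows=[
    [[0,0,0],[0,0,-5],1],
    [[0,0,0],[0,0,-10],1],
    [[0,0,0],[0,0,-20],1],
    [[0,0,0],[0,0,-25],1],
    [[0,0,0],[0,0,-30],1],
    [[0,0,0],[0,0,-30],1],
    [[0,0,0],[0,0,0],1],
    [[0,0,0],[0,0,0],1],
  ],
)

```text
t: 17.95
tcp_pos: [0.4609, -0.3046, 0.115]
tool_rot: [0.707, 0.708, -0.0, 0.002]
force: [0.5, 0.0, -2.2]
finger_gap: 0.392
gripper_force: 40.2
```

```bash
python3 - <<'E'
from h import *
rep();goto((.5545,.0863,.1124),97.9)
t,r,s=tool();p,d=snapshot('scene');B=cloud('scene',d);A=p.astype(int)
k=(np.hypot(B[...,0]-t[0],B[...,1]-t[1])<.05)&(A[...,0]-A[...,2]>40)&(B[...,2]>.06)&(A[...,1]>A[...,2]+25)
z=B[k];print(k.sum(),np.percentile(z,[0,2,50,98],0).round(4),t)
save('pics/s6.png',p[150:260,270:390],5)
E
```

```text
t 17.95 u-hinge -225.7 v-mid -374.5 z 115.0 zaxis [ 0.003 -0.003 -1.   ] toolyaw 90.07 F [ 0.51  0.01 -2.16] gap 0.3924192024024453 q [-0.79  0.56  1.71 -0.    0.86 -0.79]
turn deg [ 0.18  0.21 -7.83] | after turn, shift mm [374.4 146.4   2.6]
186 [[ 0.4373 -0.3237  0.1224]
 [ 0.4417 -0.3229  0.1234]
 [ 0.4524 -0.3162  0.1409]
 [ 0.4785 -0.2995  0.1666]] [ 0.46091393 -0.30463753  0.11496029]
```

View pics/s6.png

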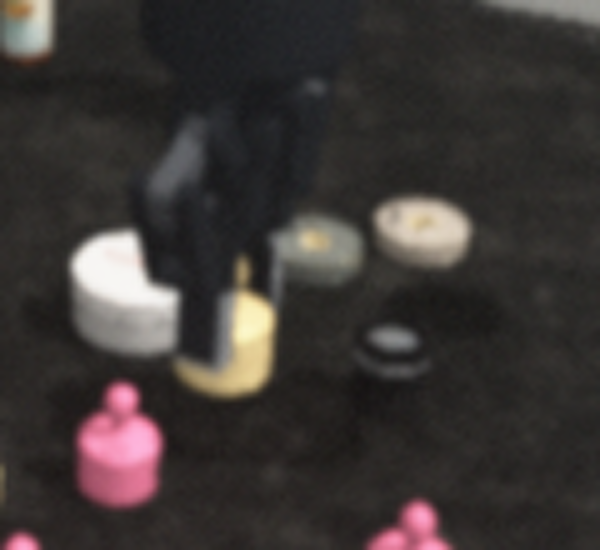

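The weight is held upright, its base at crop (225,395) below the jaw tips. Carrying it over the recess.

Call:
play_rows(
  rows=[
    [[0,0,0],[10,2,0],1],
    [[0,0,0],[22,5,0],1],
    [[0,0,0],[36,9,0],1],
    [[0,0,0],[40,10,0],1],
    [[0,0,0],[40,10,0],1],
    [[0,0,0],[40,10,0],1],
    [[0,0,0],[40,10,0],1],
    [[0,0,0],[40,10,0],1],
    [[0,0,0],[40,10,0],1],
    [[0,0,0],[36,8,0],1],
    [[0,0,0],[26,6,0],1],
    [[0,0,0],[16,3,0],1],
  ],
)

```text
t: 19.0
tcp_pos: [0.551, 0.0864, 0.1108]
tool_rot: [0.706, 0.709, -0.001, -0.002]
force: [-0.1, 0.3, -2.0]
finger_gap: 0.404
gripper_force: 40.3
```

Call:
play_rows(
  rows=[
    [[0,0,0],[4,0,10],1],
    [[0,0,0],[0,0,10],1],
    [[0,0,0],[0,0,10],1],
    [[0,0,0],[0,0,10],1],
    [[0,0,0],[0,0,10],1],
    [[0,0,0],[0,0,0],1],
    [[0,0,0],[0,0,0],1],
    [[0,0,0],[0,0,0],1],
  ],
)

```text
t: 19.67
tcp_pos: [0.5529, 0.0856, 0.0628]
tool_rot: [0.707, 0.707, 0.0, 0.0]
force: [-0.1, 0.4, -1.9]
finger_gap: 0.393
gripper_force: 40.2
```

```bash
python3 - <<'E'
from h import *
from scipy.optimize import least_squares
rep();goto((.5545,.0863,.0230),90);lid()
t,r,s=tool();print(t)
for n in("scene","top"):
    p,d=snapshot(n);B=cloud(n,d);A=p.astype(int)
    k=(np.hypot(B[...,0]-t[0],B[...,1]-t[1])<.03)&(A[...,0]-A[...,2]>40)&(B[...,2]>t[2]+.009)&(B[...,2]<t[2]+.03)
    F=B[k]
    if len(F)>8:
        q=least_squares(lambda x:np.hypot(F[:,0]-x[0],F[:,1]-x[1])-.018,t[:2],loss="soft_l1",f_scale=.002);print(n,len(F),q.x,F[:,2].min())
    save(f"pics/{n}7.png",p[120:240,120:270] if n=="scene" else p[150:250,140:240],4)
E
```

```text
t 19.6667 u-hinge -81.1 v-mid -0.6 z 62.8 zaxis [ 0. -0. -1.] toolyaw 90.0 F [-0.13  0.37 -1.93] gap 0.39330767198267713 q [-0.05  0.66  1.72 -0.    0.77 -0.05]
turn deg [0.03 0.02 0.  ] | after turn, shift mm [ 0.7  1.6 39.8]
lid angle 2.058 2125 3285 n [-0.884 -0.003  0.468] offset mm 0.7
[0.55315366 0.08572112 0.06314484]
scene 78 [0.55292103 0.08522379] 0.07223488780759713
top 15 [0.54857997 0.08928149] 0.07683727731363899
```

```bash
python3 - <<'E'
from h import *
im=cv2.imread("pics/s3.png").astype(int)[435:490,215:300]
g=im.sum(2)//3
k=g<(np.median(g)-22)
v,u=np.where(k)
for r in range(0,55,4): print("".join("#" if a else "." for a in k[r,::2]))
def w(u,v): return ray("scene",(u+.5)/3.3-.5+120,(v+.5)/3.3-.5+50,.0415)
for a in((228,457),(278,457),(253,446),(253,461)): print(a,w(*a)[:2].round(4))
# project circle for candidate centres
c,M,f=cam("scene")
for C in((.5545,.0863),(.556,.085)):
    th=np.linspace(0,2*np.pi,8,endpoint=False);P=np.c_[C[0]+.02*np.cos(th),C[1]+.02*np.sin(th),0*th+.0415]-np.array(c["xyz"])
    q=P@M;print(C,((q[:,:2]/q[:,2:]*f+[c["cx"]-120+.5,c["cy"]-50+.5])*3.3-.5).round().astype(int).tolist())
E
```

```text
...........................................
...........................................
...........................................
...........................................
..................#############............
...............#################...........
.........#..............########...........
..........................####.............
...........................................
...........................................
...........................................
...........................................
...........................................
...........................................
(228, 457) [0.5469 0.1032]
(278, 457) [0.5681 0.0671]
(253, 446) [0.5721 0.0973]
(253, 461) [0.5523 0.0808]
(0.5545, 0.0863) [[265, 448], [247, 447], [231, 452], [225, 461], [234, 469], [252, 470], [268, 464], [274, 455]]
(0.556, 0.085) [[267, 448], [250, 446], [233, 452], [228, 461], [236, 468], [254, 470], [271, 464], [276, 455]]
```

Call:
play_rows(
  rows=[
    [[0,0,0],[0,2.5,6],1],
    [[0,0,0],[0,0,6],1],
    [[0,0,0],[0,0,6],1],
    [[0,0,0],[0,0,5],1],
    [[0,0,0],[0,0,0],1],
    [[0,0,0],[0,0,0],1],
  ],
)

```text
t: 20.32
tcp_pos: [0.5546, 0.0863, 0.0391]
tool_rot: [0.707, 0.708, -0.001, -0.0]
force: [-0.9, -0.9, -1.5]
finger_gap: 0.397
gripper_force: 40.2
```

Call:
play_rows(
  rows=[
    [[0,0,0],[0,0,1],1],
    [[0,0,0],[0,0,1],1],
    [[0,0,0],[0,0,1],1],
    [[0,0,0],[0,0,1],1],
    [[0,0,0],[0,0,1],1],
    [[0,0,0],[0,0,0],1],
  ],
)

```text
t: 20.82
tcp_pos: [0.5551, 0.0862, 0.0347]
tool_rot: [0.707, 0.708, -0.0, 0.0]
force: [-0.4, 0.0, -2.4]
finger_gap: 0.399
gripper_force: 40.3
```

Call:
play_rows(
  rows=[
    [[0,0,0],[0,0,1],1],
    [[0,0,0],[0,0,1],1],
    [[0,0,0],[0,0,1],1],
    [[0,0,0],[0,0,0],1],
  ],
)

```text
t: 21.15
tcp_pos: [0.5551, 0.0862, 0.0316]
tool_rot: [0.707, 0.708, -0.0, 0.0]
force: [0.3, -0.3, -1.4]
finger_gap: 0.396
gripper_force: 40.3
```

Call:
play_rows(
  rows=[
    [[0,0,0],[0,0,1],1],
    [[0,0,0],[0,0,1],1],
    [[0,0,0],[0,0,0],1],
  ],
)

```text
t: 21.4
tcp_pos: [0.5551, 0.0862, 0.0296]
tool_rot: [0.707, 0.708, -0.0, 0.0]
force: [-0.5, -0.2, -2.2]
finger_gap: 0.4
gripper_force: 40.3
```

It is entering the recess freely. Continuing down.

Call:
play_rows(
  rows=[
    [[0,0,0],[0,0,1],1],
    [[0,0,0],[0,0,1],1],
    [[0,0,0],[0,0,1],1],
    [[0,0,0],[0,0,1],1],
    [[0,0,0],[0,0,0],1],
  ],
)

```text
t: 21.82
tcp_pos: [0.555, 0.0862, 0.0256]
tool_rot: [0.707, 0.708, -0.0, 0.0]
force: [-0.1, -0.1, -1.6]
finger_gap: 0.396
gripper_force: 40.3
```

Call:
play_rows(
  rows=[
    [[0,0,0],[0,0,1],1],
    [[0,0,0],[0,0,0],1],
    [[0,0,0],[0,0,1],1],
    [[0,0,0],[0,0,0],1],
  ],
)

```text
t: 22.15
tcp_pos: [0.5551, 0.0862, 0.0237]
tool_rot: [0.707, 0.707, -0.0, 0.0]
force: [-0.3, 0.3, -1.7]
finger_gap: 0.4
gripper_force: 40.3
```

Call:
play_rows(
  rows=[
    [[0,0,0],[0,0,0.7],1],
    [[0,0,0],[0,0,0],1],
    [[0,0,0],[0,0,0],1],
  ],
)

```text
t: 22.4
tcp_pos: [0.5552, 0.0863, 0.0233]
tool_rot: [0.707, 0.708, 0.0, 0.0]
force: [-0.7, 0.4, -0.4]
finger_gap: 0.4
gripper_force: 40.4
```

Call:
play_rows(
  rows=[
    [[0,0,0],[0,0,0.7],1],
    [[0,0,0],[0,0,0],1],
    [[0,0,0],[0,0,0],1],
  ],
)

```text
t: 22.65
tcp_pos: [0.5552, 0.0863, 0.0232]
tool_rot: [0.707, 0.708, 0.0, 0.0]
force: [-1.9, 0.2, 5.4]
finger_gap: 0.398
gripper_force: 40.9
```

It touched the floor at TCP z 23.2 mm, against 23.0 predicted. I'll relieve the load and release.

Call:
play_rows(
  rows=[
    [[0,0,0],[0,0,-0.7],1],
    [[0,0,0],[0,0,0],0.5],
    [[0,0,0],[0,0,0],0.4],
    [[0,0,0],[0,0,0],0.3],
    [[0,0,0],[0,0,0],0.3],
    [[0,0,0],[0,0,0],0.3],
  ],
  grip_force=20,
)

```text
t: 23.15
tcp_pos: [0.5553, 0.0862, 0.023]
tool_rot: [0.707, 0.707, 0.0, 0.0]
force: [0.2, -0.1, -0.6]
finger_gap: 0.698
gripper_force: 0.0
```

Call:
play_rows(
  rows=[
    [[0,0,0],[0,0,-8],0.3],
    [[0,0,0],[0,0,-15],0.3],
    [[0,0,0],[0,0,-25],0.3],
    [[0,0,0],[0,0,-30],0.3],
    [[0,0,0],[0,0,-30],0.3],
    [[0,0,0],[-20,-20,-20],0.3],
    [[0,0,0],[-35,-15,0],0.3],
    [[0,0,0],[-35,-15,0],0.3],
    [[0,0,0],[-35,-15,0],0.3],
    [[0,0,0],[-35,-10,0],0.3],
    [[0,0,0],[-35,-5,0],0.3],
    [[0,0,0],[0,0,0],0.3],
  ],
)

```text
t: 24.15
tcp_pos: [0.4757, -0.1147, 0.1521]
tool_rot: [0.709, 0.705, -0.0, 0.002]
force: [0.4, -0.3, 0.3]
finger_gap: 0.702
gripper_force: 0.0
```

```bash
python3 - <<'E'
from h import *
from scipy.optimize import least_squares
rep();lid()
for n in("scene","top"):
    p,d=snapshot(n);B=cloud(n,d)
    r=np.hypot(B[...,0]-.5552,B[...,1]-.0863);k=(r<.03)&(B[...,2]>.046)
    F=B[k];print(n,k.sum(),"top z",np.sort(F[:,2])[-5:].round(4))
    G=F[F[:,2]<.056];q=least_squares(lambda x:np.hypot(G[:,0]-x[0],G[:,1]-x[1])-.018,(.5552,.0863),loss="soft_l1",f_scale=.002);print("body",q.x.round(4))
    H=F[F[:,2]>.072];print("knob",((H.min(0)+H.max(0))/2).round(4))
    for nm,c in(("small",(.468,-.183)),("loupe",(.635,-.317))):
        k=(np.hypot(B[...,0]-c[0],B[...,1]-c[1])<.03)&(B[...,2]>.012)&(B[...,2]<.07);S=B[k];print(nm,len(S),((S.min(0)+S.max(0))/2).round(4) if len(S) else "")
E
```

```text
t 24.15 u-hinge -185.0 v-mid -188.4 z 152.1 zaxis [ 0.003 -0.004 -1.   ] toolyaw 89.74 F [ 0.43 -0.29  0.25] gap 0.7024907739125826 q [-0.46  0.44  1.83 -0.    0.87 -0.46]
lid angle 2.056 1617 1691 n [-0.884 -0.002  0.467] offset mm 0.4
scene 133 top z [0.0812 0.0815 0.0817 0.0819 0.0838]
body [0.5562 0.0859]
knob [0.5529 0.0841 0.0784]
small 86 [ 0.4659 -0.1856  0.0278]
loupe 246 [ 0.6345 -0.3192  0.0281]
top 113 top z [0.0807 0.0818 0.0823 0.0838 0.0839]
body [0.5554 0.0873]
knob [0.5534 0.0869 0.0786]
small 20 [ 0.4673 -0.1854  0.029 ]
loupe 124 [ 0.6351 -0.3165  0.033 ]
```

```bash
python3 -c "
from h import *
print(sign_off())"
```

```text
the job is handed in; nothing more can be done
None
```

I handed the job in at about 24 s: the lid rests on its stop at about 2.06 rad, the large weight stands home in the recess, and the small weight and loupe were not disturbed. The hand-in gave no verdict, and I inferred the lid's lasting contact with the stop from its unchanged angle after a push of about 7 N, not from a force reading.

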